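Clamp a bearing cap with a ball-knob spring clamp

ROBOT

A 7-joint arm with a two-finger parallel gripper is mounted at the origin on the work surface. World frame = base frame: x ahead of the robot, y to its left, z up, the work surface at z = 0. Lengths are in m, angles in degrees, forces in N, time in s.
With the tool pointing down it reaches from about 0.425 to 0.875 m from the base axis. Payload 4.7 kg.
Tool frame: the origin (TCP) lies at the very end of the fingers, on their centre line; the grasp point (between the pads) lies env.grip_point_offset behind it (env.grip_point_offset is the distance from the TCP to the grasp point, in m); z points along the fingers, y is the direction in which the jaws open and shut (so a half turn about z gives the same grasp; the last joint's range is limited). The gripper opens to 87 mm and grips with 3 to 60 N. Pads are 19 mm wide; open, the fingers measure 117 mm over their backs; the gripper's body (75 mm by 190 mm) begins 51 mm behind the grasp point.
Start: joints at [-71.614, 18.392, -4.016, 83.108, 1.295, 78.541, -3.26], TCP at [0.196, 0.62, 0.223] pointing down, gripper open.
Joint ranges: [-163.93, 163.93], [-17.29, 119.83], [-79.2, 71.16], [3.27, 140.29], [-89.18, 269.18], [5.43, 117.66], [-154.24, 154.24]. Speed limits (degrees/s): [147.25, 147.25, 180, 180, 180, 180, 180].

INTERFACE

Orientations are given as [roll, pitch, yaw] about the fixed x, y, z axes, in that order (R = Rz(yaw) Ry(pitch) Rx(roll)).
In Python, from cell import env gives the robot as it stands.
- The arm moves only by the tool send_rows, never from a script. Its argument "plan" is a list of rows, each a list of 7 numbers: the finger opening in mm, from 0 to 87, then the shift along the tool's x, y, z in mm, then the turn, a rotation vector about the tool's x, y, z in rad. A call has 1 to 12 rows; each row shifts and turns the commanded pose from where the row before left it, along the tool's axes as they then stand; what a row does not reach is not made up. A row lasts 1/10 s, in which the tool goes at most 50 mm and 8.59 degrees, less where a joint would pass 70% of its speed; a pose out of reach is approached as far as the arm can. A call is refused whole if a number of a shift passes 50 or a number of a turn 0.15, either way. A call with a gripper value outside its range is refused whole. The fingers move at their own pace and stop on an object; "grip_force" is the grip in N (left out, the last holds). Time passes only in rows, so rows that do not move let the fingers close. It gives the time, the measured TCP pose, the force and the opening at its end, in the units of the state.
- env.get_obs(): the state, without advancing time (a new reading comes with each control period).
- env.read_camera(name): name is "scene" or "top" or "wrist"; returns the picture (480x640x3 uint8, red, green, blue); there is no depth.
- env.get_calibration(name): a dict with "fx", "fy", "cx", "cy" (pixels), "extrinsics" (4x4, takes a point from camera to world coordinates). Camera axes: x right, y down, z forward; pixel columns grow to the right and rows downward; lengths in m; the calibration is good to about 2 mm. A picture is of the moment at which its call begins: read the wrist's pose just before it. get_calibration takes no time and is no camera call; for the wrist camera it gives the pose at the moment of the call.
- env.sign_off(): hands the job in, once; it reports no verdict.
Trained networks look in the newest picture that a camera, given by its name, has taken for a name from the list of things; names that differ only in an ending like _2 or _b are one class to them, and where a whole thing is asked for, a point or a joint stands for the part that bears it (a point fixed in the world has none). Each returns a list of dicts, best first, with "confidence" (0 to 1); they miss things now and then, are a little off and sometimes report something else, mostly with a low value. They report only what shows in the picture. A call takes as long as a camera call. They do not tell look-alikes from the thing itself.
- env.regions_of(camera, query): "region" (480x640 bool, what is visible of it) and "rect" ([left, top, right, bottom] in pixels, round what is visible of it).
The state is a dict: "time_s": time; "qpos": joint angles; "joint_velocities": joint speeds; "effort": joint torques, N m; "tool_pos": TCP position; "tool_rot": TCP orientation; "force": force on the tool from outside, world axes, zero at the start; "wrist_torque": the same for the moment, N m; "grip_width": finger opening in m.
Only numpy, scipy, OpenCV 4.12 (cv2) and the standard library are available. Lean on these libraries where they do the work, as an engineer would, in place of code of your own. Each camera call takes 0.05 s, during which the arm holds its last target. There are 200 camera calls.

TASK

Pick up the bright aluminium bearing cap, set it down flat and centred between the jaws of the blue bench clamp, and let go of it. Then turn the smooth black ball knob clockwise (seen from above) until the red spring jaw holds the cap squarely against the dark stop with about 13 N, its springs pressed in about half way and never to the end of their travel, and let go of the knob. Leave everything else on the bench where it is.

Things in the scene. Friction and masses are not known exactly. Their poses are not given: they have to be found in the camera images.
- cap: bright aluminium bearing cap, 50 (x) x 28 (y) x 38 mm (z), with two brass-ringed bolt holes on top: a solid bar from 16 to 38 mm height on two feet at its x ends, an arch 26 mm wide between them. 0.1 to 0.2 kg. Origin: centre of the underside. Best gripped across its 50 mm length, so that the fingers stay beside the jaws; it may be turned half round
- clamp: blue bench clamp bolted to the table: base plate 90 (x) x 290 (y) x 30 mm, its upper face (the bed) 30 mm above the table. Origin: centre of the underside; y runs from the knob (at y = -105 mm, on a grey gearbox whose top is 56 mm above the table) to the stop. The knob drives a steel carrier block (36 mm wide, top at 64 mm) along +y, 10 mm per radian of clockwise turn
- jaw_home (a point): point on the bed where the red jaw's gripping face stands with the knob fully open. It starts 0 to 4 mm beyond this towards the stop (+y). The jaw plate is 36 wide, 8 thick, 34 mm high, on springs in front of the carrier: 5 N per mm, 5.5 mm travel. 13 N (2.6 mm) is the wanted clamping; beyond about 4.5 mm the cap is marked
- stop: dark steel stop block on the bed, 36 wide (x), 30 long, 36 mm high, bolted at a different place each time. Origin: foot of its flat face towards the jaw, on the bed, on the clamp's centre line; axes as the clamp's. The clamped cap has its origin at x near 0, y = -14 mm, z = 0 here, its y along this y. The open gap between jaw and stop is 38 to 48 mm
- knob_center (a point): centre of the ball knob: smooth black ball, 50 mm diameter, 105 mm above the table on a vertical 16 mm stem. Its bright steel crown (from 7 mm above the centre up, white pointer on top) is oily and slips: squeeze firmly (30 N or more, friction 0.4) across the widest part. Whole turn 2.8 rad. Friction 0.25 N m, so it stays where left; clamping adds 0.010 N m per N of jaw force
- rusty_cap: bystander: a rusty brown cap of the same size without brass rings, to be left alone; origin at the centre of the underside
- oil_bottle: bystander: white oil bottle with a red spout, 78 mm wide, 196 mm high
- mallet: bystander: red mallet lying down, 275 mm long; origin at the handle's end, handle along x, head 60 mm thick across the far end
- steel_bowl: bystander: steel bowl, 100 mm wide, 45 mm high
- tappet: bystander: steel valve tappet, 32 mm wide, 26 mm high
- socket: bystander: dark steel socket, 26 mm wide, 50 mm high
- piston: bystander: aluminium piston, 76 mm wide, 55 mm high
There are look-alikes about, which are no part of the job. What is shaped like the cap but pink is not meant.

How it is judged:
By the outcome, as a careful person would: the job done as asked, in the order asked, and still so for the second after the job is handed in, with the robot touching nothing.
It also fails if it takes over 69 s, if anything falls off the work surface, if the arm or the gripper's body presses on something with over 40 N, if the wrist force passes 120 N, or if a joint passes its speed limit or range.

## Working session

There is one attempt and no reset: what is moved stays moved. The work goes in short steps, Python scripts to look and compute and a tool call to move; the robot and the scene stay as the last step left them, time stands still between calls to the robot, and variables do not carry over. Pictures are saved under pics/ and viewed, about 8 in all and at most 12, crops included, and the job is handed in when it is done.

Besides the shell and the picture viewer there is one more tool, called after "Request:" by a JSON object that holds its "name" and its "arguments", one argument or row to a line. send_rows: Moves the arm, as the interface text tells. Its arguments: {"type":"object","properties":{"plan":{"type":"array"},"grip_force":{"type":"number"}},"required":["plan"]}

```bash
mkdir -p pics; ls
python3 - <<'E'
from cell import env
import cv2,numpy as np
print(env.grip_point_offset,env.get_obs())
a=env.read_camera("scene");b=env.read_camera("top")
for n,i in(("scene",a),("top",b)):
    cv2.imwrite(f"pics/{n}0.png",i[:,:,::-1])
    c=env.get_calibration(n);print(n,c["fx"],c["cx"],c["cy"],np.round(c["extrinsics"],3).tolist())
    for q in["cap","clamp","jaw_home","stop","knob_center","rusty_cap"]:
        print(q,[(round(d["confidence"],2),d["rect"]) for d in env.regions_of(n,q)][:4])
E
```

```text
pics
0.0187 {'time_s': 0.0, 'qpos': array([-71.61412836,  18.43916095,  -4.01683272,  83.17411196,
         1.29648233,  78.54045159,  -3.25983051]), 'joint_velocities': array([-0.00384817,  0.07311812,  0.1184214 , -0.00654043, -0.10690007,
       -0.01111358, -0.04499474]), 'effort': array([ 7.05242583e-04, -4.91294432e+01, -4.03346876e-01, -3.12519479e+01,
       -6.38628239e-02,  4.38720058e-02,  1.66864388e-04]), 'tool_pos': array([0.19618153, 0.61911516, 0.22146747]), 'tool_rot': array([-1.79891606e+02,  6.73945079e-03,  1.62425567e+02]), 'force': array([ 0.47829869,  0.74214155, -0.53205143]), 'wrist_torque': array([-0.00210421, -0.00964949, -0.00142949]), 'grip_width': 0.08747496499525143}
scene 476.31419004552936 313.1433756802744 237.13121547903714 [[0.757, 0.5, -0.421, 1.029], [0.654, -0.581, 0.485, -0.462], [-0.002, -0.643, -0.766, 0.885], [0.0, 0.0, 0.0, 1.0]]
cap [(0.96, [129.5, 326.7, 164.3, 352.8]), (0.94, [227.6, 304.8, 256.4, 334.4]), (0.81, [152.4, 355.9, 185.5, 392.3]), (0.57, [196.0, 341.5, 229.6, 362.5])]
clamp [(0.68, [260.1, 192.9, 375.3, 277.1]), (0.43, [208.
[... 196 characters left out ...]
4.6, 197.0, 302.5]), (0.22, [276.3, 216.8, 294.8, 242.9])]
top 456.9488572018584 323.42060531077794 243.584927273824 [[0.123, -0.97, 0.21, 0.36], [-0.992, -0.121, 0.023, 0.037], [0.003, -0.211, -0.978, 1.117], [0.0, 0.0, 0.0, 1.0]]
cap [(0.86, [470.2, 298.6, 490.4, 324.7]), (0.83, [409.0, 249.7, 435.3, 266.9]), (0.57, [443.0, 247.2, 466.3, 272.6]), (0.53, [472.5, 269.0, 501.7, 283.2])]
clamp [(0.95, [241.7, 229.4, 362.3, 296.1]), (0.45, [365.9, 149.7, 393.7, 197.7])]
jaw_home [(0.61, [241.0, 231.1, 360.8, 292.0])]
stop [(0.79, [274.3, 245.7, 291.3, 265.7])]
knob_center [(0.8, [332.8, 252.9, 355.0, 278.5])]
rusty_cap [(0.65, [414.5, 311.3, 432.0, 337.7]), (0.31, [335.7, 256.8, 354.2, 281.7])]
```

Run:
```python
import cv2,numpy as np
a=cv2.imread("pics/scene0.png");b=cv2.imread("pics/top0.png")
cv2.imwrite("pics/s1.png",cv2.resize(a[180:400,100:390],(790,599),interpolation=cv2.INTER_CUBIC))
cv2.imwrite("pics/t1.png",cv2.resize(b[140:350,230:510],(800,600),interpolation=cv2.INTER_CUBIC))
```

```text
(no output)
```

View pics/s1.png

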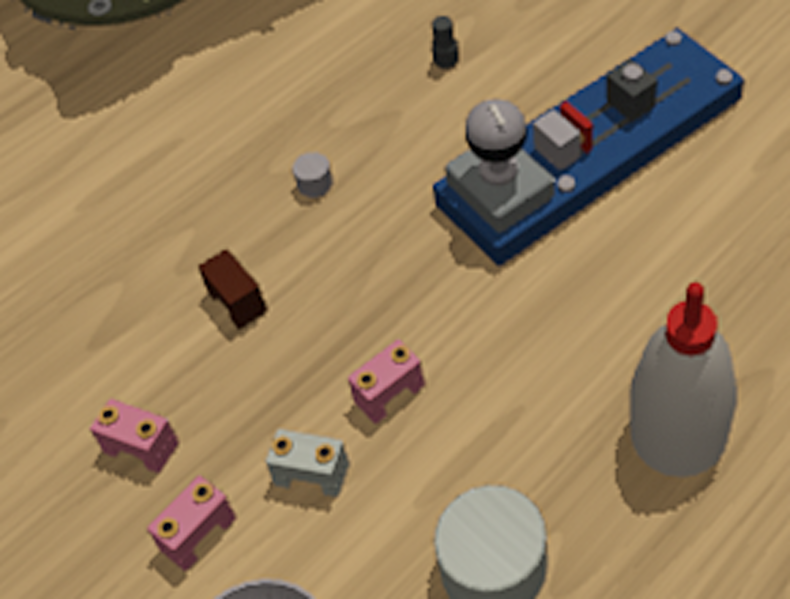

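View pics/t1.png

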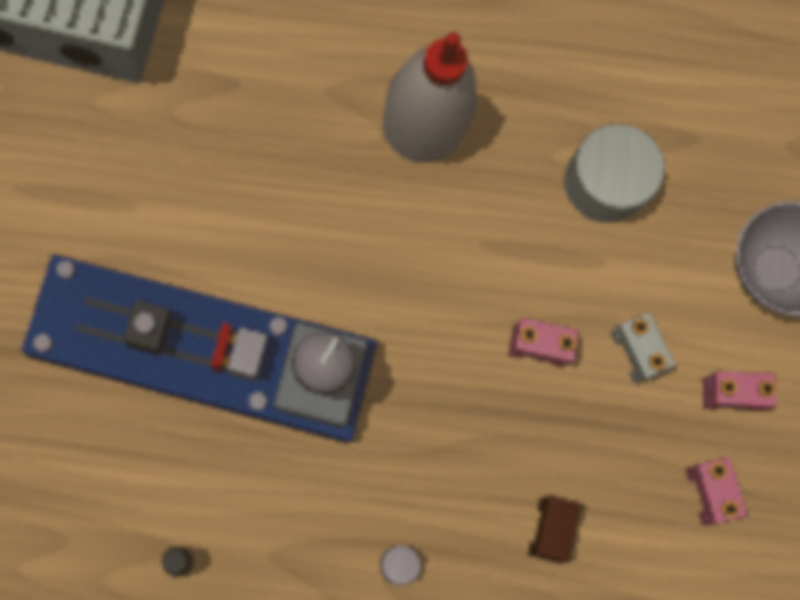

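The aluminium cap is at top crop (645,347), full image about (456,261), with its rings at (641,327) and (658,361). The clamp's knob end is at crop (325,362), the stop at (148,325) and the jaw at (222,347). Three pink look-alikes stand around the cap.

```bash
cat > h.py <<'E'
from cell import env
import cv2,numpy as np
from scipy.spatial.transform import Rotation as R
def ray(c,px,z):
    E=c["extrinsics"];d=E[:3,:3]@np.array([(px[0]-c["cx"])/c["fx"],(px[1]-c["cy"])/c["fy"],1])
    return E[:3,3]+d*(z-E[2,3])/d[2]
def proj(c,P):
    E=c["extrinsics"];p=E[:3,:3].T@(np.asarray(P,float)-E[:3,3])
    return np.array([c["fx"]*p[0]/p[2]+c["cx"],c["fy"]*p[1]/p[2]+c["cy"]])
def pose():
    o=env.get_obs();return o["tool_pos"],R.from_euler("xyz",o["tool_rot"],degrees=True)
def togo(pos,yaw):
    p,r=pose();t=R.from_euler("xyz",[180,0,yaw],degrees=True)
    print("shift mm (tool)",np.round(r.inv().apply(np.asarray(pos)-p)*1e3,1),"rotvec tool",np.round((r.inv()*t).as_rotvec(),4))
E
python3 - <<'E'
from h import *
c=env.get_calibration("top")
f=lambda x,y,z:np.round(ray(c,(230+x*.35,140+y*.35),z),4)
a,b=f(641,327,.038),f(658,361,.038);print("cap",(a+b)/2,np.degrees(np.arctan2(*(b-a)[1::-1])))
K=[f(*p,.03) for p in((54,257),(376,343),(352,440),(24,352))];print(K,np.mean(K,0))
d=K[0]+K[3]-K[1]-K[2];print("y dir",np.degrees(np.arctan2(d[1],d[0])))
print("knob",f(325,362,.105),"stop",f(148,325,.066),"jaw",f(219,346,.064),"rusty",f(560,528,.038))
for q in[(546,340),(740,390),(722,490)]:print("pink",f(*q,.038))
w=env.get_calibration("wrist");p,r=pose();print("wrist cam in tool",r.inv().apply(w["extrinsics"][:3,3]-p), (r.inv()*R.from_matrix(w["extrinsics"][:3,:3])).as_matrix().round(2).tolist(),w["fx"])
E
```

```text
cap [ 0.5906  -0.26235  0.038  ] -149.69120207470445
[array([0.6047, 0.247 , 0.03  ]), array([ 0.5645, -0.0348,  0.03  ]), array([ 0.4805, -0.0236,  0.03  ]), array([0.5201, 0.2591, 0.03  ])] [0.54245  0.111925 0.03    ]
y dir 81.95375269452967
knob [0.5304 0.0082 0.105 ] stop [0.5495 0.1546 0.066 ] jaw [0.5397 0.0947 0.064 ] rusty [ 0.4293 -0.1993  0.038 ]
pink [ 0.5832 -0.1758  0.038 ]
pink [ 0.5609 -0.3397  0.038 ]
pink [ 0.4763 -0.329   0.038 ]
wrist cam in tool [ 0.06666429  0.00076907 -0.1614981 ] [[0.0, -0.97, -0.24], [1.0, 0.0, 0.0], [-0.0, -0.24, 0.97]] 432.92022328574615
```

```bash
cat >> h.py <<'E'
def rows(pos,yaw,n,op):
    "print n rounded equal-step rows from the present pose to pos,yaw (tool down)"
    p,r=pose();t=R.from_euler("xyz",[180,0,yaw],degrees=True)
    rv=(r.inv()*t).as_rotvec()/n;rv=np.round(rv,4);s=(np.asarray(pos)-p)/n
    q=r;out=[]
    for i in range(n):
        out.append([op]+[round(v,1) for v in (q.inv().apply(s)*1e3).tolist()]+rv.tolist());q=q*R.from_rotvec(rv)
    print(len(out),out)
E
python3 - <<'E'
from h import *
rows([.50,.18,.22],140,12,66)
E
```

```text
12 [[66, -35.2, -27.3, 0.2, 0.0, 0.0, 0.0326], [66, -36.1, -26.1, 0.2, 0.0, 0.0, 0.0326], [66, -36.9, -24.9, 0.2, 0.0, 0.0, 0.0326], [66, -37.7, -23.7, 0.2, 0.0, 0.0, 0.0326], [66, -38.4, -22.5, 0.2, 0.0, 0.0, 0.0326], [66, -39.1, -21.2, 0.2, 0.0, 0.0, 0.0326], [66, -39.8, -19.9, 0.2, 0.0, 0.0, 0.0326], [66, -40.4, -18.6, 0.2, 0.0, 0.0, 0.0326], [66, -41.0, -17.3, 0.2, 0.0, 0.0, 0.0326], [66, -41.6, -15.9, 0.2, 0.0, 0.0, 0.0326], [66, -42.1, -14.6, 0.2, 0.0, 0.0, 0.0326], [66, -42.5, -13.2, 0.2, 0.0, 0.0, 0.0326]]
```

Request:
{"name": "send_rows", "arguments": {
  "plan": [
    [66,-35,-27,0,0,0,0.033],
    [66,-36,-26,0,0,0,0.033],
    [66,-37,-25,0,0,0,0.033],
    [66,-38,-24,0,0,0,0.033],
    [66,-38,-22,0,0,0,0.033],
    [66,-39,-21,0,0,0,0.033],
    [66,-40,-20,0,0,0,0.033],
    [66,-40,-19,0,0,0,0.033],
    [66,-41,-17,0,0,0,0.033],
    [66,-42,-16,0,0,0,0.033],
    [66,-42,-15,0,0,0,0.033],
    [66,-42,-13,0,0,0,0.033]
  ]
}}

```text
time_s: 1.9
tool_pos: [0.4992, 0.1784, 0.223]
tool_rot: [179.9, 0.0, 139.7]
force: [0.2, 0.8, 0.2]
grip_width: 0.0661
```

Run:
```python
from h import *
print(pose()[0],env.get_obs()["tool_rot"],env.get_obs()["time_s"])
rows([.59,-.262,.15],120,12,66)
```

```text
[0.49920096 0.17841566 0.22300532] [1.79935887e+02 1.26703988e-02 1.39652793e+02] 1.9
12 [[66, -29.5, -23.1, 6.1, 0.0001, 0.0, 0.0286], [66, -30.2, -22.2, 6.1, 0.0001, 0.0, 0.0286], [66, -30.8, -21.4, 6.1, 0.0001, 0.0, 0.0286], [66, -31.4, -20.5, 6.1, 0.0001, 0.0, 0.0286], [66, -32.0, -19.6, 6.1, 0.0001, 0.0, 0.0286], [66, -32.5, -18.6, 6.1, 0.0001, 0.0, 0.0286], [66, -33.0, -17.7, 6.1, 0.0001, 0.0, 0.0286], [66, -33.5, -16.7, 6.1, 0.0001, 0.0, 0.0286], [66, -34.0, -15.8, 6.1, 0.0001, 0.0, 0.0286], [66, -34.4, -14.8, 6.1, 0.0001, 0.0, 0.0286], [66, -34.8, -13.8, 6.1, 0.0001, 0.0, 0.0286], [66, -35.2, -12.8, 6.1, 0.0001, 0.0, 0.0286]]
```

Request:
{"name": "send_rows", "arguments": {
  "plan": [
    [66,-30,-23,6,0,0,0.029],
    [66,-30,-22,6,0,0,0.029],
    [66,-31,-21,6,0,0,0.029],
    [66,-31,-20,6,0,0,0.029],
    [66,-32,-20,6,0,0,0.029],
    [66,-32,-19,6,0,0,0.029],
    [66,-33,-18,6,0,0,0.029],
    [66,-34,-17,6,0,0,0.029],
    [66,-34,-16,6,0,0,0.029],
    [66,-34,-15,6,0,0,0.029],
    [66,-35,-14,6,0,0,0.029],
    [66,-35,-13,6,0,0,0.028]
  ]
}}

```text
time_s: 3.1
tool_pos: [0.5881, -0.2618, 0.1505]
tool_rot: [180.0, 0.0, 119.8]
force: [0.1, -0.1, 0.1]
grip_width: 0.0663
```

Run:
```python
from h import *
c=env.get_calibration("wrist");i=env.read_camera("wrist")
print(pose()[0],env.get_obs()["tool_rot"])
v=i.copy()
for d in env.regions_of("wrist","cap"):
    m=d["region"];print(round(d["confidence"],2),d["rect"],i[m].mean(0).round(),cv2.minAreaRect(np.argwhere(m)[:,::-1].astype(np.float32)))
cv2.imwrite("pics/w1.png",v[:,:,::-1])
```

```text
[ 0.58645423 -0.26985372  0.1494779 ] [-179.787002      0.31576613  119.35947744]
0.97 [344.1, 73.6, 431.5, 165.6] [200. 131. 122.] ((389.5964050292969, 118.9494400024414), (47.588382720947266, 85.17865753173828), 35.753883361816406)
0.72 [230.4, 275.3, 275.1, 362.6] [116.  71.  65.] ((241.69036865234375, 316.2962341308594), (39.50664138793945, 84.86420440673828), 21.250505447387695)
0.71 [88.2, 208.0, 184.4, 272.6] [115.  67.  64.] ((136.1847686767578, 239.57159423828125), (94.92890167236328, 53.60033416748047), 8.652542114257812)
0.63 [291.3, 211.7, 368.2, 261.1] [174. 163. 130.] ((330.0, 235.5), (49.0, 76.0), 90.0)
0.2 [95.9, 0.0, 210.5, 71.8] [80. 44. 24.] ((151.6592559814453, 21.978473663330078), (113.59522247314453, 49.92280960083008), 37.30394744873047)
```

View pics/w1.png

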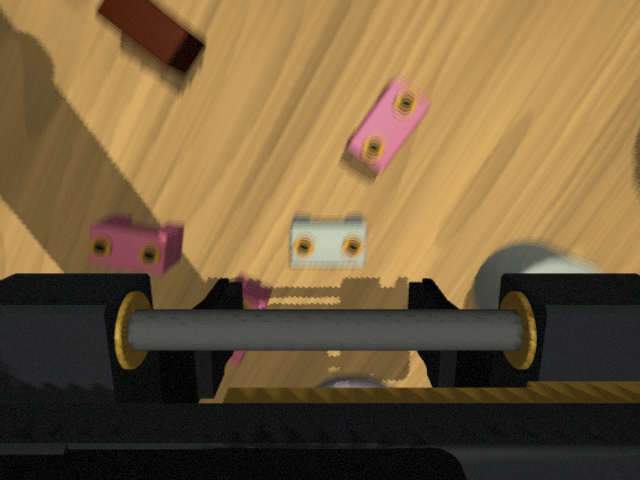

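The aluminium cap is the pale one in the centre, top face about (291–367, 220–266), rings at (304,246) and (352,245). It is already almost square to the fingers. The arm was still settling, so I measure again.

Run:
```python
from h import *
c=env.get_calibration("wrist");i=env.read_camera("wrist").astype(int)
print(pose()[0],env.get_obs()["tool_rot"])
hsv=cv2.cvtColor(i.astype(np.uint8),cv2.COLOR_RGB2HSV)
m=np.zeros((480,640),np.uint8);m[170:275,250:420]=((hsv[...,1]<45)&(hsv[...,2]>150))[170:275,250:420]
n,l,s,ce=cv2.connectedComponentsWithStats(m);k=1+np.argmax(s[1:,4]);
pts=np.argwhere(l==k)[:,::-1].astype(np.float32)
r=cv2.minAreaRect(pts);b=cv2.boxPoints(r);print(s[k],b.round(1).tolist())
P=[ray(c,p,.038) for p in b];print(np.round(P,4),np.mean(P,0))
for j in range(4):
    d=P[(j+1)%4]-P[j];print(np.linalg.norm(d),np.degrees(np.arctan2(d[1],d[0])))
```

```text
[ 0.58635698 -0.26414261  0.14993457] [-1.79867518e+02  4.78755300e-02  1.19555207e+02]
[ 301  214   76   41 2132] [[301.0, 214.0], [376.0, 214.0], [376.0, 254.0], [301.0, 254.0]]
[[ 0.5642 -0.2603  0.038 ]
 [ 0.606  -0.2367  0.038 ]
 [ 0.6198 -0.2595  0.038 ]
 [ 0.577  -0.2837  0.038 ]] [ 0.59174428 -0.26005871  0.038     ]
0.04799402270988708 29.47385094758683
0.02660253321120756 -58.89429804464038
0.04913439168384823 -150.5082021538814
0.02660988826085954 118.64959172101469
```

Run:
```python
from h import *
rows([.5918,-.2601,.05],119.5,5,66)
```

```text
5 [[66, 0.2, 1.4, 20.0, -0.0005, 0.0002, 0.0002], [66, 0.2, 1.4, 20.0, -0.0005, 0.0002, 0.0002], [66, 0.2, 1.4, 20.0, -0.0005, 0.0002, 0.0002], [66, 0.2, 1.4, 20.0, -0.0005, 0.0002, 0.0002], [66, 0.2, 1.4, 20.0, -0.0005, 0.0002, 0.0002]]
```

Request:
{"name": "send_rows", "arguments": {
  "plan": [
    [66,0,2,25,0,0,0],
    [66,0,2,30,0,0,0],
    [66,0,2,25,0,0,0],
    [66,1,1,20,0,0,0],
    [66,0,0,0,0,0,0],
    [66,0,0,0,0,0,0],
    [66,0,0,0,0,0,0]
  ]
}}

```text
time_s: 3.95
tool_pos: [0.5943, -0.2562, 0.0523]
tool_rot: [179.9, 0.1, 119.9]
force: [0.3, 0.6, 0.2]
grip_width: 0.0661
```

Run:
```python
from h import *
togo([.5918,-.2601,.005],119.5)
```

```text
shift mm (tool) [-2.  -4.2 47.3] rotvec tool [0.0021 0.0017 0.0068]
```

Request:
{"name": "send_rows", "arguments": {
  "plan": [
    [66,-1,-2,14,0,0,0],
    [66,-1,-2,14,0,0,0],
    [66,0,0,12,0,0,0],
    [66,0,0,7,0,0,0],
    [66,0,0,0,0,0,0],
    [66,0,0,0,0,0,0]
  ]
}}

```text
time_s: 4.55
tool_pos: [0.5907, -0.2601, 0.0034]
tool_rot: [-180.0, -0.0, 119.8]
force: [-0.2, -0.5, 0.7]
grip_width: 0.0659
```

Request:
{"name": "send_rows", "arguments": {
  "plan": [
    [40,0,0,0,0,0,0],
    [40,0,0,0,0,0,0],
    [40,0,0,0,0,0,0],
    [40,0,0,0,0,0,0],
    [40,0,0,0,0,0,0]
  ],
  "grip_force": 25
}}

```text
time_s: 5.05
tool_pos: [0.591, -0.26, 0.004]
tool_rot: [180.0, 0.0, 119.9]
force: [-1.1, 1.1, 2.1]
grip_width: 0.0492
```

Run:
```python
from h import *
p,r=pose()
rows([p[0],p[1],.16],119.8,4,40)
```

```text
4 [[40, -0.0, 0.0, -39.0, 0.0001, 0.0001, 0.0003], [40, -0.0, 0.0, -39.0, 0.0001, 0.0001, 0.0003], [40, -0.0, 0.0, -39.0, 0.0001, 0.0001, 0.0003], [40, 0.0, 0.0, -39.0, 0.0001, 0.0001, 0.0003]]
```

Request:
{"name": "send_rows", "arguments": {
  "plan": [
    [40,0,0,-20,0,0,0],
    [40,0,0,-35,0,0,0],
    [40,0,0,-45,0,0,0],
    [40,0,0,-45,0,0,0],
    [40,0,0,-30,0,0,0],
    [40,0,0,0,0,0,0],
    [40,0,0,0,0,0,0]
  ]
}}

```text
time_s: 5.75
tool_pos: [0.5906, -0.2598, 0.1784]
tool_rot: [180.0, -0.0, 119.9]
force: [0.1, 0.7, -2.8]
grip_width: 0.0503
```

Run:
```python
from h import *
rows([.536,.06,.18],82,12,40)
```

```text
12 [[40, 25.4, 9.3, -0.1, 0.0, -0.0, 0.0551], [40, 25.9, 7.9, -0.1, 0.0, -0.0, 0.0551], [40, 26.2, 6.5, -0.1, 0.0, -0.0, 0.0551], [40, 26.6, 5.0, -0.1, 0.0, -0.0, 0.0551], [40, 26.8, 3.5, -0.1, 0.0, -0.0, 0.0551], [40, 27.0, 2.1, -0.1, 0.0, -0.0, 0.0551], [40, 27.0, 0.6, -0.1, 0.0, -0.0, 0.0551], [40, 27.0, -0.9, -0.1, 0.0, -0.0, 0.0551], [40, 26.9, -2.4, -0.1, 0.0, -0.0, 0.0551], [40, 26.8, -3.9, -0.1, 0.0, -0.0, 0.0551], [40, 26.5, -5.3, -0.1, 0.0, -0.0, 0.0551], [40, 26.2, -6.8, -0.1, 0.0, -0.0, 0.0551]]
```

Request:
{"name": "send_rows", "arguments": {
  "plan": [
    [40,25,9,0,0,0,0.055],
    [40,26,8,0,0,0,0.055],
    [40,26,6,0,0,0,0.055],
    [40,27,5,0,0,0,0.055],
    [40,27,4,0,0,0,0.055],
    [40,27,2,0,0,0,0.055],
    [40,27,1,0,0,0,0.055],
    [40,27,-1,0,0,0,0.055],
    [40,27,-2,0,0,0,0.055],
    [40,27,-4,0,0,0,0.055],
    [40,27,-5,0,0,0,0.055],
    [40,26,-7,0,0,0,0.055]
  ]
}}

```text
time_s: 6.95
tool_pos: [0.5345, 0.0617, 0.1761]
tool_rot: [-179.8, 0.1, 81.9]
force: [0.1, -0.4, -1.7]
grip_width: 0.05
```

Request:
{"name": "send_rows", "arguments": {
  "plan": [
    [40,0,0,0,0,0,0],
    [40,0,0,0,0,0,0],
    [40,0,0,0,0,0,0],
    [40,0,0,0,0,0,0]
  ]
}}

```text
time_s: 7.35
tool_pos: [0.5362, 0.0591, 0.178]
tool_rot: [-180.0, 0.0, 81.9]
force: [0.8, 0.1, -2.9]
grip_width: 0.0496
```

Run:
```python
from h import *
c=env.get_calibration("wrist");i=env.read_camera("wrist")
import pickle;pickle.dump((c,i,pose()),open("w2.pkl","wb"))
print(pose()[0],env.get_obs()["tool_rot"])
for q in("stop","jaw_home","knob_center","cap"):
  print(q,[(round(d["confidence"],2),d["rect"]) for d in env.regions_of("wrist",q)][:3])
cv2.imwrite("pics/w2.png",i[:,:,::-1])
```

```text
[0.53632286 0.05922045 0.17815648] [-1.79970929e+02  3.28379658e-02  8.19269181e+01]
stop [(0.83, [299.6, 51.2, 361.1, 107.4])]
jaw_home [(0.56, [261.1, 0.5, 396.7, 289.0])]
knob_center []
cap [(0.6, [250.3, 274.2, 402.8, 386.4])]
```

View pics/w2.png

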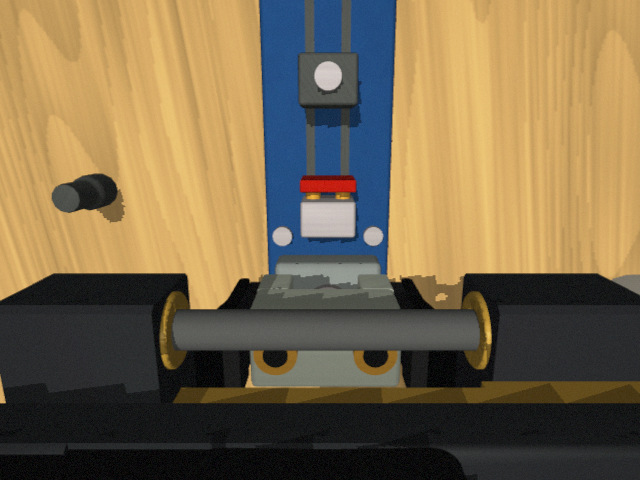

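The view shows the stop's top face at about (300–357, 53–104), the red jaw at (300–356, 177–192) and the held cap at the bottom centre with its rings at (275,360) and (375,360). The gap is empty. I extract exact edges next.

Run:
```python
from h import *
import pickle;c,i,(p,r)=pickle.load(open("w2.pkl","rb"))
print("jaw R,G",[(k,int(a),int(b)) for k,a,b in zip(range(172,196),i[172:196,318:338,0].mean(1),i[172:196,318:338,1].mean(1))])
print("stop",[(k,int(a)) for k,a in zip(range(96,114),i[96:114,322:336].mean((1,2)))])
print("stop cols",[(k,int(a)) for k,a in list(zip(range(294,306),i[85:100,294:306,2].mean(0)))+list(zip(range(350,366),i[85:100,350:366,2].mean(0)))])
print("jaw cols",[(k,int(a)) for k,a in list(zip(range(295,306),i[183:189,295:306,0].mean(0)))+list(zip(range(350,362),i[183:189,350:362,0].mean(0)))])
blue=(i[...,2].astype(int)-i[...,0]>30)
for y in(20,140,230):
    x=np.flatnonzero(blue[y]);print(y,x.min(),x.max(),ray(c,(x.min(),y),.03)[:2],ray(c,(x.max()+1,y),.03)[:2])
```

```text
jaw R,G [(172, 37, 79), (173, 35, 79), (174, 35, 79), (175, 75, 42), (176, 93, 17), (177, 95, 15), (178, 97, 15), (179, 90, 15), (180, 167, 24), (181, 196, 29), (182, 200, 30), (183, 198, 29), (184, 198, 29), (185, 198, 30), (186, 197, 31), (187, 196, 31), (188, 195, 29), (189, 194, 30), (190, 194, 29), (191, 170, 27), (192, 86, 37), (193, 49, 54), (194, 46, 57), (195, 85, 74)]
stop [(96, 85), (97, 86), (98, 85), (99, 86), (100, 85), (101, 86), (102, 79), (103, 66), (104, 53), (105, 33), (106, 29), (107, 27), (108, 37), (109, 46), (110, 48), (111, 49), (112, 48), (113, 48)]
stop cols [(294, 133), (295, 133), (296, 133), (297, 123), (298, 91), (299, 67), (300, 78), (301, 82), (302, 82), (303, 83), (304, 82), (305, 82), (350, 84), (351, 84), (352, 84), (353, 84), (354, 83), (355, 77), (356, 66), (357, 60), (358, 69), (359, 89), (360, 113), (361, 129), (362, 131), (363, 131), (364, 132), (365, 132)]
jaw cols [(295, 35), (296, 37), (297, 37), (298, 38), (299, 75), (300, 147), (301, 191), (302, 195), (303, 195), (304, 194), (305, 195), (350, 199), (351, 199), (352, 198), (353, 199), (354, 193), (355, 157), (356, 72), (357, 36), (358, 33), (359, 36), (360, 36), (361, 36)]
20 260 395 [0.51354012 0.20260652] [0.60139321 0.19023164]
140 264 390 [0.50289138 0.12717687] [0.59034725 0.11485692]
230 268 387 [0.49465843 0.06362532] [0.58159906 0.0513771 ]
```

Run:
```python
from h import *
import pickle;c,i,(p,r)=pickle.load(open("w2.pkl","rb"))
yd=np.array([np.cos(np.radians(82)),np.sin(np.radians(82)),0]);xd=np.array([yd[1],-yd[0],0])
f=lambda n,q:print(n,q.round(4),"along y %.4f x %.4f"%(q@yd,q@xd))
f("jaw top",ray(c,(328,180),.064));f("jaw bottom",ray(c,(328,175),.034))
f("stop top",ray(c,(328,103.5),.066));f("stop bot",ray(c,(328,108),.030))
f("jawL",ray(c,(299.8,186),.064));f("jawR",ray(c,(355.7,186),.064))
f("stopL",ray(c,(299,92),.066));f("stopR",ray(c,(356.5,92),.066))
f("base mid",(ray(c,(264,140),.03)+ray(c,(391,140),.03))/2)
f("tcp",p)
for q in((275,360),(375,360),(325,387)):f("cap",ray(c,q,.212))
g=i[250:400,320:334].mean((1,2));print([(250+k,int(v)) for k,v in enumerate(g) if k%1==0 and (k<30 or k>98)])
```

```text
jaw top [0.5434 0.0971 0.064 ] along y 0.1718 x 0.5246
jaw bottom [0.5437 0.0974 0.034 ] along y 0.1721 x 0.5248
stop top [0.5498 0.1427 0.066 ] along y 0.2178 x 0.5245
stop bot [0.5499 0.142  0.03  ] along y 0.2172 x 0.5248
jawL [0.5252 0.0958 0.064 ] along y 0.1680 x 0.5067
jawR [0.5603 0.0909 0.064 ] along y 0.1680 x 0.5422
stopL [0.5335 0.1516 0.066 ] along y 0.2244 x 0.5072
stopR [0.5676 0.1468 0.066 ] along y 0.2244 x 0.5416
base mid [0.5466 0.121  0.03  ] along y 0.1959 x 0.5245
tcp [0.5363 0.0592 0.1782] along y 0.1333 x 0.5229
cap [0.5194 0.0571 0.212 ] along y 0.1288 x 0.5064
cap [0.5517 0.0525 0.212 ] along y 0.1288 x 0.5390
cap [0.5342 0.045  0.212 ] along y 0.1189 x 0.5227
[(250, 82), (251, 81), (252, 82), (253, 82), (254, 80), (255, 75), (256, 74), (257, 75), (258, 76), (259, 78), (260, 78), (261, 78), (262, 92), (263, 111), (264, 129), (265, 138), (266, 141), (267, 143), (268, 146), (269, 149), (270, 149), (271, 150), (272, 149), (273, 149), (274, 142), (275, 135), (276, 127), (277, 111), (278, 107), (279, 108), (349, 66), (350, 85), (351, 122), (352, 127), (353, 125), (354, 125), (355, 123), (356, 123), (357, 122), (358, 122), (359, 122), (360, 122), (361, 123), (362, 122), (363, 123), (364, 123), (365, 123), (366, 123), (367, 122), (368, 122), (369, 122), (370, 123), (371, 121), (372, 122), (373, 122), (374, 122), (375, 122), (376, 122), (377, 121), (378, 120), (379, 120), (380, 121), (381, 121), (382, 121), (383, 122), (384, 120), (385, 114), (386, 101), (387, 85), (388, 72), (389, 70), (390, 70), (391, 70), (392, 70), (393, 69), (394, 67), (395, 63), (396, 57), (397, 52), (398, 51), (399, 51)]
```

Run:
```python
from h import *
togo([.5466,.1198,.034],82)
```

```text
shift mm (tool) [ 60.6   1.7 144.6] rotvec tool [ 0.0001 -0.0001 -0.0002]
```

Request:
{"name": "send_rows", "arguments": {
  "plan": [
    [40,15,1,5,0,0,0],
    [40,20,1,15,0,0,0],
    [40,16,0,20,0,0,0],
    [40,10,0,20,0,0,0],
    [40,0,0,10,0,0,0],
    [40,0,0,0,0,0,0],
    [40,0,0,0,0,0,0],
    [40,0,0,0,0,0,0]
  ]
}}

```text
time_s: 8.4
tool_pos: [0.5477, 0.1203, 0.1095]
tool_rot: [179.9, -0.0, 82.0]
force: [-0.5, -0.1, -1.3]
grip_width: 0.0497
```

Run:
```python
from h import *
togo([.5466,.1198,.034],82)
```

```text
shift mm (tool) [-0.7 -1.1 75.5] rotvec tool [ 0.0016 -0.0008 -0.0004]
```

Request:
{"name": "send_rows", "arguments": {
  "plan": [
    [40,0,-1,15,0,0,0],
    [40,0,0,20,0,0,0],
    [40,0,0,18,0,0,0],
    [40,0,0,10,0,0,0],
    [40,0,0,6,0,0,0],
    [40,0,0,3,0,0,0],
    [40,0,0,0,0,0,0],
    [40,0,0,0,0,0,0],
    [40,0,0,0,0,0,0]
  ]
}}

```text
time_s: 9.3
tool_pos: [0.5464, 0.121, 0.0373]
tool_rot: [179.9, -0.0, 82.0]
force: [-0.4, 0.4, -2.1]
grip_width: 0.0497
```

Run:
```python
from h import *
togo([.5466,.1198,.034],82);print(env.get_obs()["force"])
```

```text
shift mm (tool) [-1.1  0.3  3.3] rotvec tool [ 0.0012 -0.0008  0.0007]
[-0.3611492   0.43748284 -2.0881877 ]
```

Request:
{"name": "send_rows", "arguments": {
  "plan": [
    [40,-1,0,1,0,0,0],
    [40,0,0,1,0,0,0],
    [40,0,0,1,0,0,0],
    [40,0,0,0.8,0,0,0],
    [40,0,0,0,0,0,0],
    [40,0,0,0,0,0,0]
  ]
}}

```text
time_s: 9.9
tool_pos: [0.5458, 0.1198, 0.0339]
tool_rot: [-180.0, -0.0, 82.0]
force: [-3.3, -0.8, 7.1]
grip_width: 0.0495
```

Request:
{"name": "send_rows", "arguments": {
  "plan": [
    [62,0,0,0,0,0,0],
    [62,0,0,0,0,0,0],
    [62,0,0,0,0,0,0],
    [62,0,0,-10,0,0,0],
    [62,0,0,-25,0,0,0],
    [62,0,0,-40,0,0,0],
    [62,0,0,-40,0,0,0],
    [62,0,0,-25,0,0,0],
    [62,0,0,0,0,0,0],
    [62,0,0,0,0,0,0]
  ]
}}

```text
time_s: 10.9
tool_pos: [0.546, 0.1199, 0.1735]
tool_rot: [179.9, -0.1, 82.0]
force: [-0.8, -0.0, -0.1]
grip_width: 0.0623
```

Run:
```python
from h import *
rows([.535,.05,.20],82,3,87)
c=env.get_calibration("top")
print(env.get_obs()["force"])
```

```text
3 [[87, -23.6, -0.4, -8.9, 0.0004, -0.0004, 0.0002], [87, -23.6, -0.4, -8.8, 0.0004, -0.0004, 0.0002], [87, -23.6, -0.4, -8.8, 0.0004, -0.0004, 0.0002]]
[-0.75901963 -0.02575315 -0.12463873]
```

Run:
```python
from h import *
rows([.518,-.075,.20],82,6,87)
```

```text
6 [[87, -32.8, -0.1, -4.5, 0.0002, -0.0002, 0.0001], [87, -32.8, -0.1, -4.4, 0.0002, -0.0002, 0.0001], [87, -32.8, -0.1, -4.4, 0.0002, -0.0002, 0.0001], [87, -32.8, -0.1, -4.4, 0.0002, -0.0002, 0.0001], [87, -32.8, -0.1, -4.4, 0.0002, -0.0002, 0.0001], [87, -32.8, -0.1, -4.4, 0.0002, -0.0002, 0.0001]]
```

Request:
{"name": "send_rows", "arguments": {
  "plan": [
    [87,-25,0,-8,0,0,0],
    [87,-40,-1,-8,0,0,0],
    [87,-45,0,-7,0,0,0],
    [87,-45,0,-4,0,0,0],
    [87,-30,0,0,0,0,0],
    [87,-10,0,0,0,0,0],
    [87,0,0,0,0,0,0],
    [87,0,0,0,0,0,0],
    [87,0,0,0,0,0,0]
  ]
}}

```text
time_s: 11.8
tool_pos: [0.5179, -0.0708, 0.1992]
tool_rot: [-179.9, -0.0, 82.2]
force: [0.1, 0.2, 0.3]
grip_width: 0.0872
```

Run:
```python
from h import *
c=env.get_calibration("wrist");i=env.read_camera("wrist")
import pickle;pickle.dump((c,i,pose()),open("w3.pkl","wb"))
print(pose()[0],env.get_obs()["tool_rot"])
for q in("stop","knob_center","cap"):
  print(q,[(round(d["confidence"],2),d["rect"]) for d in env.regions_of("wrist",q)][:3])
cv2.imwrite("pics/w3.png",i[:,:,::-1])
```

```text
[ 0.51789867 -0.07102225  0.19928654] [-1.79953990e+02  1.44550712e-03  8.22296011e+01]
stop []
knob_center [(0.97, [284.2, 59.2, 376.2, 153.6])]
cap [(0.66, [402.6, 292.5, 441.1, 368.8])]
```

View pics/w3.png

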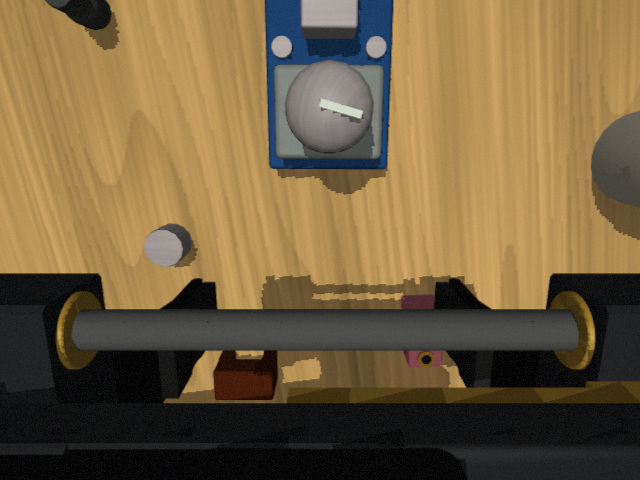

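The knob shows as a circle centred at about (330,106), radius 44 px, pointer at (341,108). The clamp's near end is at row 168.

Run:
```python
from h import *
import pickle;c,i,(p,r)=pickle.load(open("w3.pkl","rb"))
yd=np.array([np.cos(np.radians(82)),np.sin(np.radians(82)),0]);xd=np.array([yd[1],-yd[0],0])
k=ray(c,(329.5,106.5),.105);e=ray(c,(328,168),.030)
print(k,k@yd,k@xd,"from base end:",e@yd+.040,e@xd)
kp=.5*((k@yd)+(e@yd+.04))*yd+.5246*xd;print(kp)
rows([kp[0],kp[1],.19],142,8,87)
```

```text
[0.53129483 0.0101968  0.105     ] 0.08403951717051623 0.5247051805567076 from base end: 0.08406662078713617 0.5245955959012313
[0.53119256 0.01022486 0.        ]
8 [[87, 10.4, 0.2, 1.2, -0.0, -0.0, -0.1306], [87, 10.3, 1.6, 1.2, -0.0, -0.0, -0.1306], [87, 10.0, 2.9, 1.2, -0.0, -0.0, -0.1306], [87, 9.5, 4.2, 1.2, -0.0, -0.0, -0.1306], [87, 8.9, 5.4, 1.2, -0.0, -0.0, -0.1306], [87, 8.1, 6.5, 1.2, -0.0, -0.0, -0.1306], [87, 7.2, 7.5, 1.2, -0.0, -0.0, -0.1306], [87, 6.2, 8.4, 1.2, -0.0, -0.0, -0.1306]]
```

Request:
{"name": "send_rows", "arguments": {
  "plan": [
    [87,10,0,1,0,0,-0.14],
    [87,10,2,1,0,0,-0.14],
    [87,10,3,1,0,0,-0.14],
    [87,10,4,1,0,0,-0.14],
    [87,9,5,1,0,0,-0.14],
    [87,8,7,1,0,0,-0.14],
    [87,7,8,1,0,0,-0.14],
    [87,6,9,1,0,0,-0.14],
    [87,0,0,0,0,0,0],
    [87,0,0,0,0,0,0],
    [87,0,0,0,0,0,0]
  ]
}}

```text
time_s: 13.1
tool_pos: [0.5294, 0.0091, 0.1918]
tool_rot: [-180.0, 0.0, 146.0]
force: [-0.4, 0.2, 0.4]
grip_width: 0.0869
```

Run:
```python
from h import *
o=env.get_obs();togo([.5312,.0102,.0863],145);print(o["tool_rot"],o["qpos"].round(1))
```

```text
shift mm (tool) [ -0.8   2.  105.5] rotvec tool [-0.0001  0.0002  0.0181]
[-1.79992875e+02  1.39396559e-02  1.46037518e+02] [-36.7   4.7  34.8 103.8  -2.8  72.3  54.9]
```

Request:
{"name": "send_rows", "arguments": {
  "plan": [
    [87,-1,2,15,0,0,0],
    [87,0,0,28,0,0,0],
    [87,0,0,28,0,0,0],
    [87,0,0,20,0,0,0],
    [87,0,0,12,0,0,0],
    [87,0,0,2,0,0,0],
    [87,0,0,0,0,0,0],
    [87,0,0,0,0,0,0]
  ]
}}

```text
time_s: 13.9
tool_pos: [0.5323, 0.0108, 0.0877]
tool_rot: [179.9, 0.1, 146.2]
force: [0.5, 0.6, 0.6]
grip_width: 0.087
```

Run:
```python
from h import *
togo([.5312,.0102,.0863],145);print(env.get_obs()["force"])
```

```text
shift mm (tool) [ 0.5 -1.1  1.4] rotvec tool [0.0014 0.0013 0.0208]
[0.45533317 0.57746773 0.60890479]
```

Request:
{"name": "send_rows", "arguments": {
  "plan": [
    [87,0.5,-1,1.5,0,0,0],
    [45,0,0,0,0,0,0],
    [45,0,0,0,0,0,0],
    [45,0,0,0,0,0,0],
    [45,0,0,0,0,0,0],
    [45,0,0,0,0,0,0],
    [45,0,0,0,0,0,0]
  ],
  "grip_force": 50
}}

```text
time_s: 14.6
tool_pos: [0.5297, 0.0093, 0.0851]
tool_rot: [-179.9, -0.0, 146.2]
force: [-1.7, 0.1, 1.7]
grip_width: 0.0487
```

Run:
```python
from h import *
o=env.get_obs();print(o["tool_rot"],o["force"],o["wrist_torque"],o["grip_width"])
```

```text
[-1.79883088e+02 -3.02324653e-02  1.46194854e+02] [-1.72214088  0.11823423  1.74425361] [ 0.05822494  0.22947096 -0.01015531] 0.04873244491206956
```

Request:
{"name": "send_rows", "arguments": {
  "plan": [
    [45,0,0,0,0,0,0.05],
    [45,0,0,0,0,0,0.1],
    [45,0,0,0,0,0,0.1],
    [45,0,0,0,0,0,0.1],
    [45,0,0,0,0,0,0.1],
    [45,0,0,0,0,0,0.05],
    [45,0,0,0,0,0,0],
    [45,0,0,0,0,0,0]
  ]
}}

```text
time_s: 15.4
tool_pos: [0.5302, 0.0097, 0.0852]
tool_rot: [-180.0, 0.0, 117.6]
force: [-1.6, -2.3, 0.1]
grip_width: 0.0481
```

Run:
```python
from h import *
o=env.get_obs();print(o["tool_rot"],o["force"],o["wrist_torque"],o["grip_width"],o["tool_pos"])
i=env.read_camera("wrist");t=env.read_camera("top")
cv2.imwrite("pics/w4.png",np.hstack([i[:,:,::-1][::2,::2],cv2.resize(t[220:300,235:370,::-1],(405,240),interpolation=cv2.INTER_CUBIC)]))
```

```text
[-1.79965317e+02  1.20171526e-02  1.17573476e+02] [-1.55246592 -2.31869355  0.12596889] [-0.55132115  0.29207719 -0.16732603] 0.0480551801181501 [0.53015643 0.00972906 0.08516629]
```

View pics/w4.png

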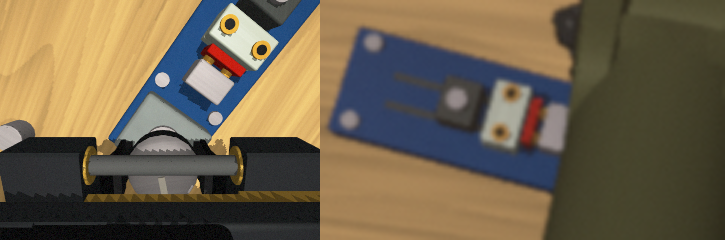

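The cap stands upright and square between jaw and stop, rings visible, and the jaw has advanced with the knob. I keep turning.

Request:
{"name": "send_rows", "arguments": {
  "plan": [
    [45,0,0,0,0,0,0.06],
    [45,0,0,0,0,0,0.11],
    [45,0,0,0,0,0,0.11],
    [45,0,0,0,0,0,0.11],
    [45,0,0,0,0,0,0.11],
    [45,0,0,0,0,0,0.11],
    [45,0,0,0,0,0,0.11],
    [45,0,0,0,0,0,0.11],
    [45,0,0,0,0,0,0.11],
    [45,0,0,0,0,0,0.06],
    [45,0,0,0,0,0,0],
    [45,0,0,0,0,0,0]
  ]
}}

```text
time_s: 16.7
tool_pos: [0.5313, 0.0097, 0.0852]
tool_rot: [179.9, -0.0, 60.3]
force: [4.2, -3.0, -4.8]
grip_width: 0.0479
```

Run:
```python
from h import *
import pickle
o=env.get_obs();print(o["tool_rot"],o["force"],o["wrist_torque"],o["grip_width"],o["tool_pos"])
c=env.get_calibration("wrist");i=env.read_camera("wrist");pickle.dump((c,i,pose()),open("w5.pkl","wb"))
cv2.imwrite("pics/w5.png",i[:320,:,::-1])
```

```text
[ 1.79867453e+02 -3.49151431e-02  6.03115576e+01] [ 4.19909746 -3.02167345 -4.83790996] [-0.58962604 -0.41835195 -0.23449184] 0.047872513773727095 [0.53132994 0.00971976 0.0852241 ]
```

View pics/w5.png

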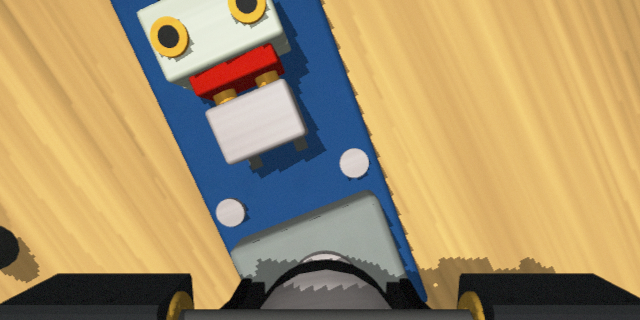

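Cap square against the jaw, springs visible as two brass pins. The stop is now out of view, so I rectify the images to measure the spring gap and jaw position.

```bash
cat >> h.py <<'E'
yd=np.array([np.cos(np.radians(82)),np.sin(np.radians(82)),0]);xd=np.array([yd[1],-yd[0],0])
def rect(c,i,z=.064,y0=.11,y1=.27,s=4000):
    "clamp-aligned ortho view at height z; rows = along-y from y0, cols centred on x=.5246"
    A=[(y0,-.03),(y0,.03),(y1,.03),(y1,-.03)]
    src=np.float32([proj(c,a*yd+(.5246+b)*xd+[0,0,z]) for a,b in A])
    dst=np.float32([((b+.03)*s,(a-y0)*s) for a,b in A])
    return cv2.warpPerspective(i,cv2.getPerspectiveTransform(src,dst),(int(.06*s),int((y1-y0)*s)))
def edges(c,i,cols=(-.004,.004),s=4000,y0=.11):
    v=rect(c,i,s=s,y0=y0)[:,int((.03+cols[0])*s):int((.03+cols[1])*s)].astype(float).mean(1)
    red=(v[:,0]>2.2*v[:,1]+30);r=np.flatnonzero(red)
    br=cv2.GaussianBlur(v[:,1:2],(1,9),0)[:,0];g=np.diff(br)
    b=r.min();k=b-1-np.argmin(g[b-60:b-2][::-1])-2 if b>60 else None
    print("red y %.4f..%.4f"%(y0+r.min()/s,y0+r.max()/s),"carrier front edge %.4f"%(y0+k/s),"gap mm %.2f"%((b-k)/s*1e3))
    return v
E
python3 - <<'E'
from h import *
import pickle
for n in("w2","w5"):
    c,i,_=pickle.load(open(n+".pkl","rb"));v=edges(c,i)
    r=int(round(0));red=np.flatnonzero(v[:,0]>2.2*v[:,1]+30);a=red.min()
    print([(k-a,int(v[k,0]),int(v[k,1])) for k in range(a-50,a+50,3)])
E
```

```text
red y 0.1645..0.1743 carrier front edge 0.1578 gap mm 6.75
[(np.int64(-50), 208, 198), (np.int64(-47), 207, 198), (np.int64(-44), 205, 195), (np.int64(-41), 203, 194), (np.int64(-38), 203, 194), (np.int64(-35), 204, 194), (np.int64(-32), 196, 187), (np.int64(-29), 176, 168), (np.int64(-26), 133, 128), (np.int64(-23), 100, 95), (np.int64(-20), 97, 93), (np.int64(-17), 92, 88), (np.int64(-14), 71, 67), (np.int64(-11), 69, 66), (np.int64(-8), 46, 56), (np.int64(-5), 23, 46), (np.int64(-2), 65, 34), (np.int64(1), 164, 27), (np.int64(4), 194, 29), (np.int64(7), 194, 29), (np.int64(10), 195, 29), (np.int64(13), 197, 31), (np.int64(16), 198, 30), (np.int64(19), 198, 27), (np.int64(22), 199, 29), (np.int64(25), 198, 29), (np.int64(28), 179, 26), (np.int64(31), 109, 18), (np.int64(34), 97, 15), (np.int64(37), 95, 15), (np.int64(40), 86, 26), (np.int64(43), 53, 62), (np.int64(46), 35, 79), (np.int64(49), 37, 80)]
red y 0.1760..0.1860 carrier front edge 0.1723 gap mm 3.75
[(np.int64(-50), 222, 215), (np.int64(-47), 223, 216), (np.int64(-44), 223, 215), (np.int64(-41), 221, 214), (np.int64(-38), 223, 216), (np.int64(-35), 224, 217), (np.int64(-32), 222, 214), (np.int64(-29), 220, 212), (np.int64(-26), 221, 212), (np.int64(-23), 220, 213), (np.int64(-20), 217, 208), (np.int64(-17), 194, 185), (np.int64(-14), 105, 104), (np.int64(-11), 43, 53), (np.int64(-8), 77, 26), (np.int64(-5), 79, 23), (np.int64(-2), 79, 24), (np.int64(1), 75, 18), (np.int64(4), 71, 11), (np.int64(7), 72, 11), (np.int64(10), 91, 13), (np.int64(13), 175, 27), (np.int64(16), 211, 33), (np.int64(19), 210, 31), (np.int64(22), 211, 33), (np.int64(25), 211, 32), (np.int64(28), 211, 31), (np.int64(31), 210, 32), (np.int64(34), 209, 31), (np.int64(37), 180, 27), (np.int64(40), 131, 26), (np.int64(43), 79, 79), (np.int64(46), 120, 124), (np.int64(49), 174, 180)]
```

Request:
{"name": "send_rows", "arguments": {
  "plan": [
    [45,0,0,0,0,0,0.05],
    [45,0,0,0,0,0,0.1],
    [45,0,0,0,0,0,0.1],
    [45,0,0,0,0,0,0.1],
    [45,0,0,0,0,0,0.05],
    [45,0,0,0,0,0,0],
    [45,0,0,0,0,0,0],
    [45,0,0,0,0,0,0]
  ]
}}

```text
time_s: 17.55
tool_pos: [0.5317, 0.0094, 0.0852]
tool_rot: [179.8, -0.1, 37.4]
force: [5.2, -3.5, -5.3]
grip_width: 0.048
```

```bash
cat >> h.py <<'E'
def cross(v,a,b,th,up):
    "first 50% crossing in profile v between a and b"
    for k in range(a,b):
        if (v[k]<th<=v[k+1]) if up else (v[k]>=th>v[k+1]): return k+(th-v[k])/(v[k+1]-v[k])
def spring(c,i,s=4000,y0=.11):
    v=rect(c,i)[:,int(.026*s):int(.034*s)].astype(float).mean(1)
    sat=v[:,0]-v[:,1];n=len(v);pk=np.flatnonzero(sat>.85*np.percentile(sat,99))
    jb=cross(sat,pk[0]-15,pk[0]+3,100,True);jf=cross(sat,pk[-1]-3,pk[-1]+15,100,False)
    cf=cross(v[:,1],int(jb)-50,int(jb),150,False)
    print("carrier %.4f jaw back %.4f front %.4f gap %.2f mm"%(y0+cf/s,y0+jb/s,y0+jf/s,(jb-cf)/s*1e3))
E
python3 - <<'E'
from h import *
import pickle
for n in("w2","w5"): c,i,_=pickle.load(open(n+".pkl","rb"));spring(c,i)
o=env.get_obs();print(o["tool_rot"],o["force"],o["wrist_torque"],o["grip_width"],o["tool_pos"])
c=env.get_calibration("wrist");i=env.read_camera("wrist");pickle.dump((c,i,pose()),open("w6.pkl","wb"))
spring(c,i)
E
```

```text
carrier 0.1577 jaw back 0.1645 front 0.1722 gap 6.80 mm
carrier 0.1722 jaw back 0.1787 front 0.1860 gap 6.48 mm
[ 1.79839585e+02 -1.08704143e-01  3.74087299e+01] [ 5.23137372 -3.54242865 -5.33583714] [-0.58340436 -0.69886686 -0.05716208] 0.04802809496286646 [0.5316678 0.0093872 0.0852437]
carrier 0.1760 jaw back 0.1808 front 0.1883 gap 4.79 mm
```

Request:
{"name": "send_rows", "arguments": {
  "plan": [
    [45,0,0,0,0,0,0.04],
    [45,0,0,0,0,0,0.045],
    [45,0,0,0,0,0,0],
    [45,0,0,0,0,0,0],
    [45,0,0,0,0,0,0]
  ]
}}

```text
time_s: 18.1
tool_pos: [0.5317, 0.0093, 0.0853]
tool_rot: [179.8, -0.1, 32.6]
force: [4.7, -4.6, -4.7]
grip_width: 0.0477
```

Run:
```python
from h import *
import pickle
o=env.get_obs();print(o["tool_rot"],o["force"],o["wrist_torque"],o["grip_width"],o["tool_pos"])
for k in range(2):
    c=env.get_calibration("wrist");i=env.read_camera("wrist");spring(c,i)
c2,i2,_=pickle.load(open("w5.pkl","rb"))
v=np.hstack([cv2.flip(rect(c2,i2,y0=.15,y1=.23),0),cv2.flip(rect(c,i,y0=.15,y1=.23),0)])
cv2.imwrite("pics/w7.png",cv2.resize(v[:,:,::-1],None,fx=1.6,fy=1.6))
```

```text
[ 1.79837059e+02 -1.27415414e-01  3.25544645e+01] [ 4.67604799 -4.61778981 -4.68165698] [-0.58951798 -0.75071402  0.03328949] 0.04772343523930561 [0.53174242 0.00934552 0.0852506 ]
carrier 0.1768 jaw back 0.1808 front 0.1883 gap 4.00 mm
carrier 0.1768 jaw back 0.1808 front 0.1883 gap 4.00 mm
```

View pics/w7.png

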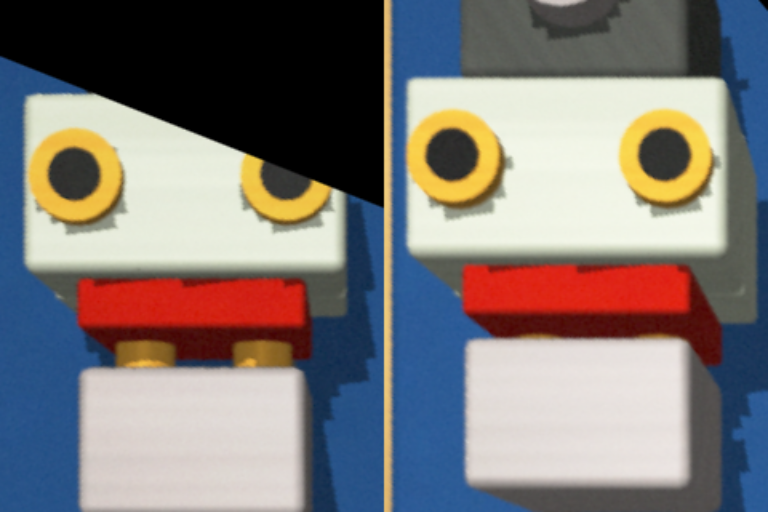

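The cap is square between the jaw and the stop, with a small x offset of about 1 mm. In the last step the jaw stood still while the carrier closed 0.8 mm, so the springs are pressed in about 2.6 mm. I release the knob.

Request:
{"name": "send_rows", "arguments": {
  "plan": [
    [87,0,0,0,0,0,0],
    [87,0,0,0,0,0,0],
    [87,0,0,0,0,0,0],
    [87,0,0,0,0,0,0],
    [87,0,0,-10,0,0,0],
    [87,0,0,-30,0,0,0],
    [87,0,0,-40,0,0,0],
    [87,0,0,-30,0,0,0],
    [87,0,0,0,0,0,0],
    [87,0,0,0,0,0,0],
    [87,0,0,0,0,0,0]
  ]
}}

```text
time_s: 19.3
tool_pos: [0.5296, 0.0105, 0.1945]
tool_rot: [-180.0, 0.1, 32.5]
force: [-0.7, -0.7, 0.3]
grip_width: 0.0872
```

Run:
```python
from h import *
rows([.534,.045,.2],82,9,87)
```

```text
9 [[87, 2.5, -3.0, -0.6, -0.0001, 0.0001, -0.096], [87, 2.7, -2.7, -0.6, -0.0001, 0.0001, -0.096], [87, 3.0, -2.5, -0.6, -0.0001, 0.0001, -0.096], [87, 3.2, -2.2, -0.6, -0.0001, 0.0001, -0.096], [87, 3.4, -1.8, -0.6, -0.0001, 0.0001, -0.096], [87, 3.6, -1.5, -0.6, -0.0001, 0.0001, -0.096], [87, 3.7, -1.2, -0.6, -0.0001, 0.0001, -0.096], [87, 3.8, -0.8, -0.6, -0.0001, 0.0001, -0.096], [87, 3.8, -0.4, -0.6, -0.0001, 0.0001, -0.096]]
```

Looking again from the same view as before (yaw 82), so the gap compares directly with the unloaded one.

Request:
{"name": "send_rows", "arguments": {
  "plan": [
    [87,2.5,-3,1,0,0,-0.096],
    [87,3,-3,2,0,0,-0.096],
    [87,3,-2,2,0,0,-0.096],
    [87,3,-2,2,0,0,-0.096],
    [87,3.5,-2,2,0,0,-0.096],
    [87,4,-1.5,2,0,0,-0.096],
    [87,5,-1,2,0,0,-0.096],
    [87,6,-1,2,0,0,-0.096],
    [87,6,0,1,0,0,-0.096],
    [87,0,0,0,0,0,0],
    [87,0,0,0,0,0,0],
    [87,0,0,0,0,0,0]
  ]
}}

```text
time_s: 20.5
tool_pos: [0.537, 0.0499, 0.1788]
tool_rot: [-180.0, 0.0, 81.9]
force: [-0.6, -0.3, 0.4]
grip_width: 0.0871
```

Run:
```python
from h import *
print(pose()[0],env.get_obs()["tool_rot"],env.get_obs()["time_s"])
c=env.get_calibration("wrist");i=env.read_camera("wrist");t=env.read_camera("top");spring(c,i)
a=cv2.flip(rect(c,i,y0=.13,y1=.26),0)
b=cv2.resize(t[140:350,230:510],(693,520))
cv2.imwrite("pics/w8.png",np.hstack([a[:,:,::-1],b[:,:,::-1]])[:, :800])
```

```text
[0.53703896 0.04991852 0.17884777] [-1.79963328e+02  3.61577936e-02  8.18515321e+01] 20.5
carrier 0.1769 jaw back 0.1816 front 0.1885 gap 4.70 mm
```

View pics/w8.png

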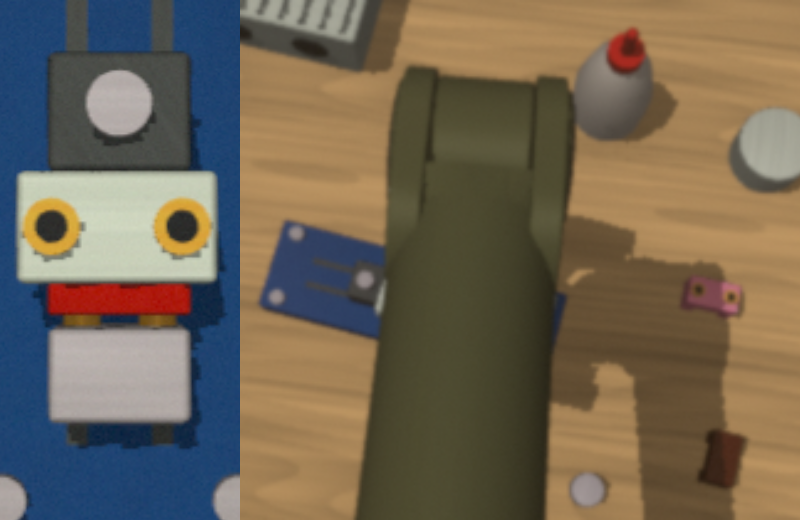

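Run:
```python
from h import *
import pickle
c,i,_=pickle.load(open("w2.pkl","rb"));c2=env.get_calibration("wrist");i2=env.read_camera("wrist")
pickle.dump((c2,i2,pose()),open("w9.pkl","wb"))
for C,I,a in((c,i,.155),(c2,i2,.174)):
  for lo,hi in((.026,.034),(.014,.018),(.0425,.0455)):
    v=rect(C,I)[:,int(lo*4000):int(hi*4000)].astype(float).mean(1);k=int((a-.11)*4000)
    print(a,lo,[(round(a*1e3+j/4,1),int(v[k+j,0]),int(v[k+j,1])) for j in range(0,76,2)])
```

```text
0.155 0.026 [(155.0, 203, 194), (155.5, 204, 194), (156.0, 202, 192), (156.5, 196, 187), (157.0, 185, 176), (157.5, 166, 158), (158.0, 133, 128), (158.5, 100, 96), (159.0, 99, 95), (159.5, 97, 93), (160.0, 94, 90), (160.5, 86, 82), (161.0, 71, 67), (161.5, 70, 67), (162.0, 66, 64), (162.5, 46, 56), (163.0, 22, 46), (163.5, 25, 45), (164.0, 65, 34), (164.5, 127, 29), (165.0, 177, 28), (165.5, 194, 29), (166.0, 194, 29), (166.5, 194, 28), (167.0, 195, 29), (167.5, 196, 31), (168.0, 197, 31), (168.5, 198, 30), (169.0, 198, 28), (169.5, 198, 28), (170.0, 199, 29), (170.5, 199, 29), (171.0, 197, 29), (171.5, 179, 26), (172.0, 138, 21), (172.5, 91, 16), (173.0, 97, 15), (173.5, 96, 15)]
0.155 0.014 [(155.0, 206, 196), (155.5, 206, 196), (156.0, 203, 193), (156.5, 197, 186), (157.0, 186, 176), (157.5, 166, 158), (158.0, 133, 126), (158.5, 100, 95), (159.0, 98, 95), (159.5, 105, 97), (160.0, 128, 108), (160.5, 148, 118), (161.0, 147, 115), (161.5, 132, 107), (162.0, 106, 91), (162.5, 90, 83), (163.0, 87, 83), (163.5, 85, 78), (164.0, 94, 50), (164.5, 135, 33), (165.0, 175, 26), (165.5, 191, 
[... 2395 characters left out ...]
4 0.0425 [(174.0, 179, 171), (174.5, 178, 170), (175.0, 178, 171), (175.5, 178, 171), (176.0, 176, 169), (176.5, 171, 164), (177.0, 159, 153), (177.5, 145, 139), (178.0, 99, 95), (178.5, 77, 70), (179.0, 68, 60), (179.5, 64, 56), (180.0, 59, 55), (180.5, 60, 56), (181.0, 73, 54), (181.5, 105, 38), (182.0, 144, 23), (182.5, 172, 24), (183.0, 172, 25), (183.5, 172, 26), (184.0, 173, 26), (184.5, 174, 25), (185.0, 174, 24), (185.5, 173, 24), (186.0, 174, 21), (186.5, 175, 25), (187.0, 176, 26), (187.5, 175, 25), (188.0, 174, 24), (188.5, 172, 24), (189.0, 149, 44), (189.5, 125, 91), (190.0, 132, 136), (190.5, 161, 168), (191.0, 187, 194), (191.5, 201, 209), (192.0, 198, 206), (192.5, 197, 205)]
```

Run:
```python
from h import *
print(env.sign_off(),env.get_obs()["time_s"])
```

```text
the job is handed in; nothing more can be done
the job is handed in; nothing more can be done
```

The bright cap is clamped squarely between the red jaw and the dark stop. The springs are pressed in about 2.6–2.8 mm of their 5.5 mm, which is roughly 13–14 N. I set the cap down mid-gap, let go of it, then turned the knob about 2 rad clockwise at 50 N grip and let go. The job was handed in shortly after the 20.5 s mark.

**Last checks:**
- **Clamp:** in the last look, taken after letting go of the knob, the cap sat square with its rings upward and the jaw pressed against it. It lies about 1 mm off the clamp's centre line.
- **Knob:** in that look the clamp had not sprung back. The gap between carrier and jaw read 3.85 mm, against 6.65 mm with the springs unloaded.
- **Other things:** the gripper was open and touching nothing. None of the bystanders that showed in the last pictures looked moved. I made no separate check of the ones out of view (mallet, bowl, socket and two pink caps).

**Disagreement:** my automatic gap reading from that last look gave 4.70 mm, which would mean only 2.1 mm of compression. Its brightness threshold was fixed and that picture was darker. Reading the edges relative to the local brightness gave 2.8 mm, and the earlier close view with the knob still held gave about 2.65 mm.

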